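# Lean the red emery stick in its rest

## Task

Put the red-handled emery stick away in the wooden rest: stand its red handle end on the base board against the inside of the dark stop strip, and let the other end lean against the backboard, straight up it and near the middle of its width. Let go so that it stays there by itself, and leave the blue and green sticks where they lie.

Things in the scene. Friction and masses are not known exactly. Their poses are not given: they have to be found in the camera images.
- red_stick: Emery stick: straight bar 240 long, 30 wide, 16 thick, about 80 g, balanced at mid-length. Red handle (90 mm), dark grey abrasive, short bare wood tip. Lies flat on the bench, handle end towards the robot. Origin: centre of its 240 x 30 underside. x along it from the handle end (-120) to the tip (+120), y across its width, z up (top face z = 16).
- rest: Fixed wooden rest, 180 wide along y. Origin: middle of its underside, on the bench; x from stop to backboard (roughly away from the robot), z up. Plywood base, upper face z = 12. Dark stop strip nearest the robot: inner face x = -94.5, outer -110.5, top z = 36. Upright plywood backboard: near face x = +94.5, 16 thick, top z = 208. A stick with its foot at the stop leans at about 42 degrees.
- blue_stick: Emery stick just like the red one (240 x 30 x 16, same axes and origin) but with a blue handle. Bystander: leave it where it lies.
- green_stick: Emery stick just like the red one (240 x 30 x 16, same axes and origin) but with a green handle. Bystander: leave it where it lies.
- red_foot (a point): Centre of the red stick's 30 x 16 handle end face.
- red_tip (a point): Centre of the red stick's 30 x 16 bare wood end face.
Not all that is in view belongs to the job. Leave any orange look-alike of the red_stick alone.

How it is judged:
By the outcome, as a careful person would: the job done as asked, in the order asked, and still so for the second after the job is handed in, with the robot touching nothing.
It also fails if it takes over 38 s, if anything falls off the work surface, if the arm or the gripper's body presses on something with over 40 N, if the wrist force passes 120 N, or if a joint passes its speed limit or range.

## Robot

A 6-joint arm with a two-finger parallel gripper is mounted at the origin on the work surface. World frame = base frame: x ahead of the robot, y to its left, z up, the work surface at z = 0. Lengths are in m, angles in degrees, forces in N, time in s.
With the tool pointing down it reaches from about 0.375 to 0.925 m from the base axis. Payload 5.7 kg.
Tool frame: the origin (TCP) lies at the very end of the fingers, on their centre line; the grasp point (between the pads) lies 19 mm behind it; z points along the fingers, y is the direction in which the jaws open and shut (so a half turn about z gives the same grasp; the last joint's range is limited). The gripper opens to 88 mm and grips with 3 to 60 N. Pads are 20 mm wide; open, the fingers measure 115 mm over their backs; the gripper's body (75 mm by 178 mm) begins 61 mm behind the grasp point.
Start: joints at [-72.771, 20.558, 86.54, -0, 72.909, -6.595], TCP at [0.242, -0.549, 0.223] pointing down, gripper open.
Joint ranges: [-170.27, 170.27], [-57.76, 135], [12.27, 136.19], [-55.21, 235.2], [11.17, 155.16], [-170.74, 170.74]. Speed limits (degrees/s): [136.94, 136.94, 180, 180, 180, 180].

## Interface

Orientations are given as a 3x3 rotation matrix whose columns are the frame's x, y, z axes.
In Python, from bench import readout, imaging, ctrl gives the robot as it stands.
- The arm moves only by the tool drive_tool, never from a script. Its argument "commands" is a list of rows, each an object of numbers: "tx", "ty", "tz": the shift along the tool's x, y, z in units of 50 mm (1.0 is 50 mm); "ax", "ay", "az": the turn, a rotation vector about the tool's x, y, z in units of 5 degrees (1.0 is 5 degrees). A call has 1 to 5 rows; each row shifts and turns the pose as measured when the row begins, along the tool's axes as they then stand; what a row does not reach is not made up. A row lasts 1/8 s, in which the tool goes at most 62.5 mm and 10.7 degrees, less where a joint would pass 70% of its speed; a pose out of reach is approached as far as the arm can. A call with a number of a shift or a turn outside -1 to 1 is refused whole. A call with a gripper value outside its range is refused whole. "grip" is the opening, from -1 (shut) to 1 (fully open), set as the call begins (left out, the last holds). The fingers move at their own pace and stop on an object; "newtons" is the grip in N (left out, the last holds). Time passes only in rows, so rows that do not move let the fingers close. It gives the time, the measured TCP pose, the force and the opening at its end, in the units of the state.
- readout.get_obs(): the state, without advancing time (a new reading comes with each control period).
- imaging.get_image(name): name is "side" or "top"; returns a dict with "pixels" (420x560x3 uint8, blue, green, red), "fx", "fy", "cx", "cy" (pixels), "world_from_camera" (4x4, takes a point from camera to world coordinates). Camera axes: x right, y up, looking along -z (the intrinsics and any distortion apply to the point x, -y, -z); pixel columns grow to the right and rows downward; lengths in m; the calibration is good to about 2 mm. A picture is of the moment at which its call begins. There is no depth.
- ctrl.finish_job(): hands the job in, once; it reports no verdict.
The state is a dict: "t": time; "joint_positions": joint angles; "joint_velocities": joint speeds; "joint_torque": joint torques, N m; "tcp_pos": TCP position; "tool_rot": TCP orientation; "force": force on the tool from outside, world axes, zero at the start; "moment": the same for the moment, N m; "finger_gap": finger opening in m.
Only numpy, scipy, OpenCV 4.12 (cv2) and the standard library are available. Lean on these libraries where they do the work, as an engineer would, in place of code of your own. Each camera call takes 0.05 s, during which the arm holds its last target. There are 200 camera calls.

## Working session

There is one attempt and no reset: what is moved stays moved. The work goes in short steps, Python scripts to look and compute and a tool call to move; the robot and the scene stay as the last step left them, time stands still between calls to the robot, and variables do not carry over. Pictures are saved under pics/ and viewed, about 8 in all and at most 12, crops included, and the job is handed in when it is done.

Besides the shell and the picture viewer there is one more tool, called after "Emit:" as name([rows], argument=value, ...), one row to a line, values as JSON. drive_tool: Moves the arm, as the interface text tells. Shifts and turns lie within -1 to 1; 1 stands for 50 mm of shift or 5 degrees of turn. Its arguments: {"type":"object","properties":{"commands":{"type":"array"},"grip":{"type":"number"},"newtons":{"type":"number"}},"required":["commands"]}

```bash
mkdir -p pics; python3 - <<'E'
from bench import readout, imaging
import cv2,numpy as np
for n in("top","side"):
    d=imaging.get_image(n); cv2.imwrite(f"pics/{n}0.png",d["pixels"]); print(n,d["fx"],d["fy"],d["cx"],d["cy"],[k for k in d]); print(np.round(d["world_from_camera"],4))
E
```

```text
top 472.330645425913 472.330645425913 280.43043060485564 213.22288774273008 ['pixels', 'fx', 'fy', 'cx', 'cy', 'world_from_camera']
[[-1.9000e-03  9.8570e-01 -1.6880e-01  2.4910e-01]
 [-9.9990e-01  9.0000e-04  1.6500e-02 -1.5320e-01]
 [ 1.6400e-02  1.6880e-01  9.8550e-01  1.5605e+00]
 [ 0.0000e+00  0.0000e+00  0.0000e+00  1.0000e+00]]
side 525.9298266018263 525.9298266018263 279.58296180024803 202.87334018121103 ['pixels', 'fx', 'fy', 'cx', 'cy', 'world_from_camera']
[[-0.9606  0.1791 -0.2124  0.1543]
 [-0.2777 -0.5953  0.754   1.1487]
 [ 0.0086  0.7833  0.6216  1.1088]
 [ 0.      0.      0.      1.    ]]
```

View pics/top0.png

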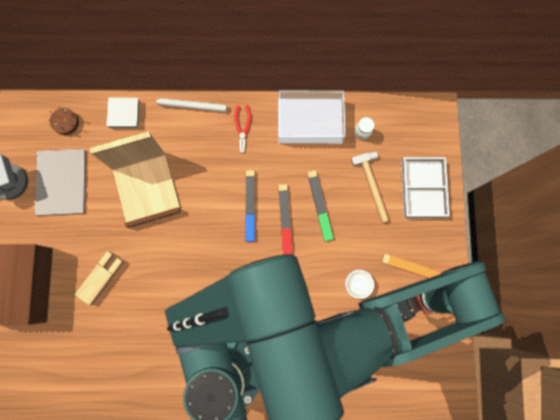

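View pics/side0.png

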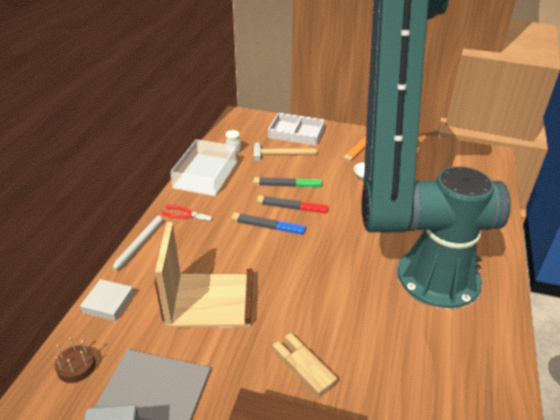

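Top: the red stick runs from tip about (283,185) to handle about (288,252), with blue and green either side. The rest is at the left, around (140,180), stop at the lower edge. Next I'll enlarge both.

```bash
python3 - <<'E'
import cv2
a=cv2.imread("pics/top0.png")[120:265,80:345]; cv2.imwrite("pics/topc.png",cv2.resize(a,None,fx=3,fy=3,interpolation=cv2.INTER_CUBIC))
a=cv2.imread("pics/side0.png")[170:340,145:345]; cv2.imwrite("pics/sidec.png",cv2.resize(a,None,fx=3.5,fy=3.5,interpolation=cv2.INTER_CUBIC))
E
```

```text
(no output)
```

View pics/topc.png

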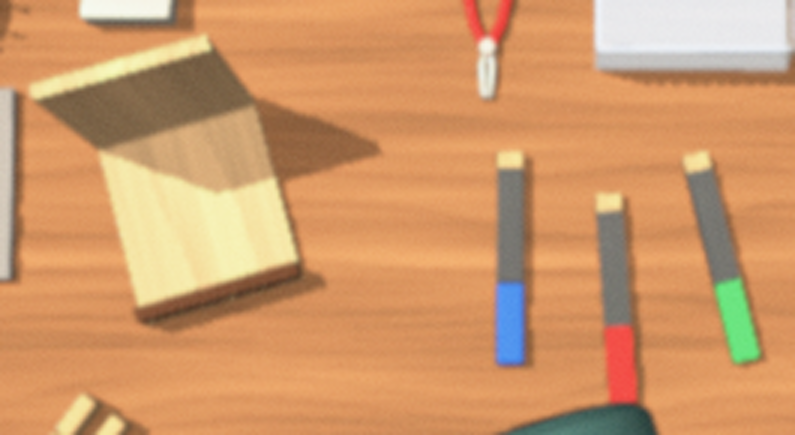

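View pics/sidec.png

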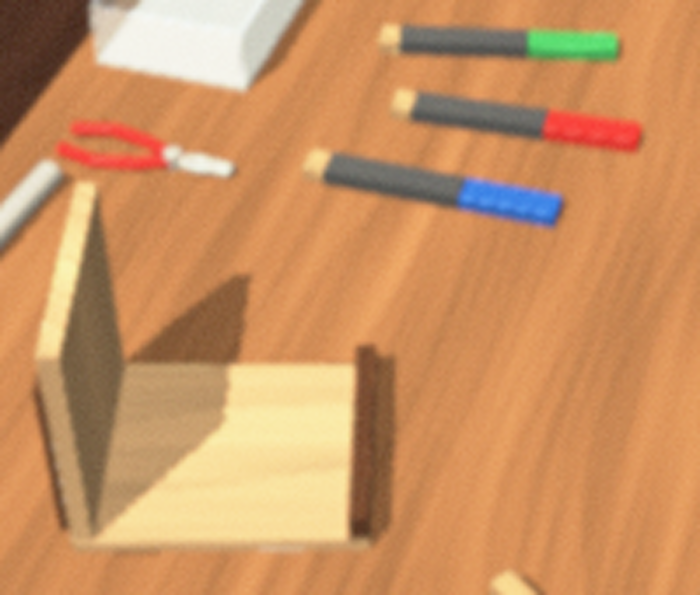

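```bash
cat > h.py <<'E'
import numpy as np
from scipy.optimize import least_squares
TOP=dict(f=472.3306,c=(280.4304,213.2229),T=None); SIDE=dict(f=525.9298,c=(279.583,202.8733),T=None)
TOP["T"]=np.array([[-1.9e-3,.9857,-.1688,.2491],[-.9999,9e-4,.0165,-.1532],[.0164,.1688,.9855,1.5605]])
SIDE["T"]=np.array([[-.9606,.1791,-.2124,.1543],[-.2777,-.5953,.754,1.1487],[.0086,.7833,.6216,1.1088]])
def ray(cam,uv,z):
    d=cam["T"][:,:3]@np.array([(uv[0]-cam["c"][0])/cam["f"],-(uv[1]-cam["c"][1])/cam["f"],-1])
    o=cam["T"][:,3]; return o+d*(z-o[2])/d[2]
def proj(cam,P):
    q=cam["T"][:,:3].T@(np.asarray(P)-cam["T"][:,3]); return np.array([cam["c"][0]-cam["f"]*q[0]/q[2],cam["c"][1]+cam["f"]*q[1]/q[2]])
def fit(obs,x0):
    """obs: (cam,uv,local xyz in m); solves x,y,yaw"""
    def w(p,l):
        c,s=np.cos(p[2]),np.sin(p[2]); return np.array([p[0]+c*l[0]-s*l[1],p[1]+s*l[0]+c*l[1],l[2]])
    r=lambda p:np.concatenate([proj(k,w(p,l))-u for k,u,l in obs])
    s=least_squares(r,x0,loss="soft_l1"); return s.x,r(s.x).reshape(-1,2)
tc=lambda u,v:((u+.5)/3-.5+80,(v+.5)/3-.5+120)
sc=lambda u,v:((u+.5)/3.5-.5+145,(v+.5)/3.5-.5+170)
E
cat > m.py <<'E'
from h import *
np.set_printoptions(precision=4,suppress=True)
R=[(TOP,tc(596,195),(.12,.015,.016)),(TOP,tc(622,194),(.12,-.015,.016)),(TOP,tc(604,327),(-.03,.015,.016)),(TOP,tc(634,325),(-.03,-.015,.016)),
(SIDE,sc(545,112),(-.03,-.015,.016)),(SIDE,sc(640,124),(-.12,-.015,.016)),(SIDE,sc(395,106),(.12,.015,.016)),(SIDE,sc(402,89),(.12,-.015,.016))]
B=[(TOP,tc(38,99),(.0945,.09,.208)),(TOP,tc(213,48),(.0945,-.09,.208)),(TOP,tc(100,149),(.0945,.09,.012)),(TOP,tc(252,104),(.0945,-.09,.012)),
(TOP,tc(137,306),(-.0945,.09,.036)),(TOP,tc(296,262),(-.0945,-.09,.036)),(SIDE,sc(357,347),(-.0945,-.09,.036)),(SIDE,sc(97,185),(.0945,-.09,.208)),(SIDE,sc(60,360),(.0945,.09,.208))]
for n,o in(("red",R),("rest",B)):
    p,e=fit(o,[.6,0,0]); print(n,p[:2],np.degrees(p[2])); print(e.round(1).tolist())
    for k in(TOP,SIDE): 
        oo=[q for q in o if q[0] is k]; p,e=fit(oo,[.6,0,0]); print("  ",p[:2],np.degrees(p[2]))
E
python3 m.py
```

```text
red [ 0.491  -0.1933] 3.194385314416399
[[-0.2, 0.2], [0.1, 0.1], [-0.2, 0.5], [-1.2, 0.7], [0.8, -1.1], [0.1, -0.6], [-1.8, -0.5], [-1.5, -0.9]]
   [ 0.4923 -0.1952] 4.052326535865774
   [ 0.488  -0.1898] 2.643970465098732
rest [0.5959 0.2695] 16.90639485848369
[[-1.4, 0.4], [-0.4, 0.6], [0.0, 0.9], [1.4, 1.0], [-1.0, 0.8], [-0.2, -0.4], [-0.8, -2.0], [-0.4, -1.7], [-1.0, -2.4]]
   [0.598  0.2684] 17.02626483378253
   [0.591  0.2757] 17.099635514159765
```

Both views agree to about 7 mm: red stick centre (0.491, -0.194) with yaw about 3.5°, rest centre (0.597, 0.270) with yaw about 17°. Next comes a helper for moves to a goal.

```bash
cat > go.py <<'E'
import sys; from h import *
from bench import readout
from scipy.spatial.transform import Rotation as Ro
np.set_printoptions(precision=3,suppress=True)
def toolR(yaw,pitch):
    """tool x along stick, tool z into its top face; stick pitched up by pitch"""
    return (Ro.from_euler("z",yaw,degrees=True)*Ro.from_euler("y",-pitch,degrees=True)*Ro.from_euler("x",180,degrees=True)).as_matrix()
def delta(pos,yaw,pitch):
    o=readout.get_obs(); R=np.array(o["tool_rot"]); best=None
    for f in(0,180):
        G=toolR(yaw,pitch)@Ro.from_euler("z",f,degrees=True).as_matrix()
        r=Ro.from_matrix(R.T@G).as_rotvec(degrees=True)
        if best is None or np.linalg.norm(r)<np.linalg.norm(best): best=r
    print("t",o["t"],"tcp",np.array(o["tcp_pos"]),"F",np.array(o["force"]),"gap",o["finger_gap"],"j",np.array(o["joint_positions"]))
    print("tool units: shift",R.T@(np.array(pos)-o["tcp_pos"])/.05,"turn",best/5); print(R)
if __name__=="__main__":
    a=[float(v) for v in sys.argv[1:]]; delta(a[:3],a[3],a[4])
E
python3 go.py .491 -.194 .10 3.5 0
```

```text
t 0.1 tcp [ 0.242 -0.548  0.222] F [0.097 0.22  0.582] gap 0.08799602994219484 j [-72.771  20.594  86.591  -0.     72.908  -6.592]
tool units: shift [ 7.414 -4.468  2.447] turn [-0.019  0.001  4.064]
[[ 0.915  0.404 -0.   ]
 [ 0.404 -0.915  0.002]
 [ 0.    -0.002 -1.   ]]
```

Emit:
drive_tool([
  {"tx":0.8,"ty":-0.5,"az":1},
  {"tx":0.8,"ty":-0.6,"az":1},
  {"tx":0.8,"ty":-0.7,"az":1},
  {"tx":0.7,"ty":-0.75,"az":1},
  {"tx":0.7,"ty":-0.8},
], grip=0.36)

```text
validation failed for argument at $.co...
```

```bash
python3 go.py .491 -.194 .10 3.5 0
```

```text
t 0.1 tcp [ 0.242 -0.548  0.222] F [0.097 0.22  0.582] gap 0.08799602994219484 j [-72.771  20.594  86.591  -0.     72.908  -6.592]
tool units: shift [ 7.414 -4.468  2.447] turn [-0.019  0.001  4.064]
[[ 0.915  0.404 -0.   ]
 [ 0.404 -0.915  0.002]
 [ 0.    -0.002 -1.   ]]
```

Emit:
drive_tool([
  {"tx":0.8,"ty":-0.5,"tz":0.0,"ax":0.0,"ay":0.0,"az":1.0},
  {"tx":0.8,"ty":-0.6,"tz":0.0,"ax":0.0,"ay":0.0,"az":1.0},
  {"tx":0.8,"ty":-0.7,"tz":0.0,"ax":0.0,"ay":0.0,"az":1.0},
  {"tx":0.7,"ty":-0.75,"tz":0.0,"ax":0.0,"ay":0.0,"az":1.0},
  {"tx":0.7,"ty":-0.8,"tz":0.0,"ax":0.0,"ay":0.0,"az":0.0},
], grip=0.36)

```text
t: 0.72
tcp_pos: [0.3911, -0.3376, 0.22]
tool_rot: [[0.999, 0.048, -0.002], [0.048, -0.999, 0.003], [-0.002, -0.003, -1.0]]
force: [0.3, 0.3, -0.2]
finger_gap: 0.0595
```

Emit:
drive_tool([
  {"tx":0.7,"ty":-0.9,"tz":0.2,"ax":0.0,"ay":0.0,"az":0.0},
  {"tx":0.7,"ty":-0.9,"tz":0.3,"ax":0.0,"ay":0.0,"az":0.0},
  {"tx":0.7,"ty":-0.9,"tz":0.3,"ax":0.0,"ay":0.0,"az":0.0},
  {"tx":0.1,"ty":-0.1,"tz":0.8,"ax":0.0,"ay":0.0,"az":0.0},
  {"tx":0.0,"ty":0.0,"tz":0.6,"ax":0.0,"ay":0.0,"az":0.0},
])

```text
t: 1.35
tcp_pos: [0.501, -0.1846, 0.1092]
tool_rot: [[0.999, 0.053, 0.004], [0.053, -0.999, 0.0], [0.004, 0.0, -1.0]]
force: [-0.2, -0.3, -0.0]
finger_gap: 0.0599
```

```bash
python3 go.py .491 -.194 .004 3.5 0; python3 - <<'E'
from bench import imaging
import cv2
ims=[]
for n,(u,v,w,h) in(("top",(200,160,150,130)),("side",(220,130,150,130))):
    d=imaging.get_image(n)["pixels"]; ims.append(cv2.resize(d[v:v+h,u:u+w],None,fx=2.66,fy=2.66*1.7/1.7,interpolation=cv2.INTER_CUBIC))
cv2.imwrite("pics/g1.png",cv2.hconcat(ims))
E
```

```text
t 1.35 tcp [ 0.501 -0.185  0.109] F [-0.158 -0.292 -0.047] gap 0.05990671810997041 j [-27.724  22.716 102.089   0.141  54.994  59.16 ]
tool units: shift [-0.217  0.178  2.104] turn [ 0.001 -0.046 -0.093]
[[ 0.999  0.053  0.004]
 [ 0.053 -0.999  0.   ]
 [ 0.004  0.    -1.   ]]
```

View pics/g1.png

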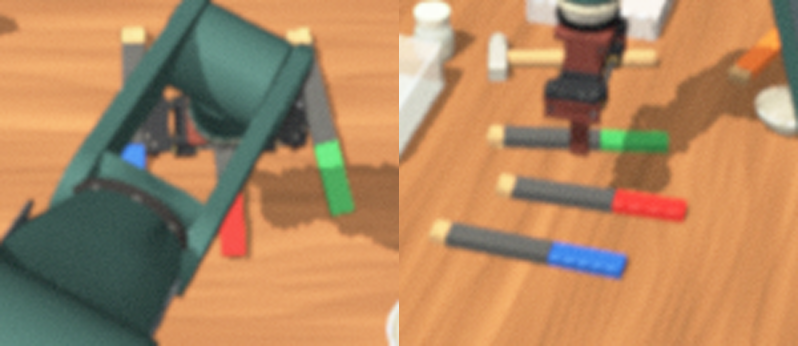

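The left panel now shows the red handle end at about (288, 256) full-frame, and nothing blocks the descent between blue and green.

Emit:
drive_tool([
  {"tx":-0.1,"ty":0.1,"tz":0.6,"ax":0.0,"ay":0.0,"az":-0.1},
  {"tx":-0.1,"ty":0.1,"tz":0.6,"ax":0.0,"ay":0.0,"az":0.0},
  {"tx":0.0,"ty":0.0,"tz":0.4,"ax":0.0,"ay":0.0,"az":0.0},
  {"tx":0.0,"ty":0.0,"tz":0.2,"ax":0.0,"ay":0.0,"az":0.0},
])

```text
t: 1.95
tcp_pos: [0.4919, -0.1979, 0.0198]
tool_rot: [[0.998, 0.059, 0.004], [0.059, -0.998, -0.0], [0.004, 0.001, -1.0]]
force: [-0.8, -0.7, -0.3]
finger_gap: 0.0597
```

```bash
python3 go.py .491 -.194 .004 3.5 0; python3 -c "
from h import *
print(ray(TOP,(288,256.2),.016), 'pred end',.491-.12*.998,-.194-.12*.061)"
```

```text
t 1.95 tcp [ 0.492 -0.198  0.02 ] F [-0.824 -0.686 -0.265] gap 0.05969440265886782 j [-29.455  30.346 106.417   0.151  43.004  57.037]
tool units: shift [-0.014 -0.078  0.316] turn [ 0.008 -0.05  -0.02 ]
[[ 0.998  0.059  0.004]
 [ 0.059 -0.998 -0.   ]
 [ 0.004  0.001 -1.   ]]
[ 0.37116822 -0.2035305   0.016     ] pred end 0.37124 -0.20132
```

Emit:
drive_tool([
  {"tx":0.0,"ty":0.0,"tz":0.15,"ax":0.0,"ay":0.0,"az":0.0},
  {"tx":0.0,"ty":0.0,"tz":0.1,"ax":0.0,"ay":0.0,"az":0.0},
  {"tx":0.0,"ty":0.0,"tz":0.05,"ax":0.0,"ay":0.0,"az":0.0},
])

```text
t: 2.33
tcp_pos: [0.4933, -0.199, 0.0057]
tool_rot: [[0.998, 0.059, 0.007], [0.059, -0.998, -0.002], [0.007, 0.002, -1.0]]
force: [-0.4, 0.5, 0.0]
finger_gap: 0.0599
```

Emit:
drive_tool([
  {"tx":0.0,"ty":0.0,"tz":0.0,"ax":0.0,"ay":0.0,"az":0.0},
  {"tx":0.0,"ty":0.0,"tz":0.0,"ax":0.0,"ay":0.0,"az":0.0},
  {"tx":0.0,"ty":0.0,"tz":0.0,"ax":0.0,"ay":0.0,"az":0.0},
  {"tx":0.0,"ty":0.0,"tz":0.0,"ax":0.0,"ay":0.0,"az":0.0},
], grip=-1, newtons=30)

```text
t: 2.82
tcp_pos: [0.4937, -0.1989, 0.0065]
tool_rot: [[0.998, 0.059, 0.008], [0.059, -0.998, -0.002], [0.008, 0.003, -1.0]]
force: [-0.0, -0.2, -0.9]
finger_gap: 0.03
```

Emit:
drive_tool([
  {"tx":0.0,"ty":0.0,"tz":-0.4,"ax":0.0,"ay":0.0,"az":0.0},
  {"tx":0.0,"ty":0.0,"tz":-0.7,"ax":0.0,"ay":0.0,"az":0.0},
  {"tx":0.0,"ty":0.0,"tz":-0.9,"ax":0.0,"ay":0.0,"az":0.0},
  {"tx":0.0,"ty":0.0,"tz":-1.0,"ax":0.0,"ay":0.0,"az":0.0},
  {"tx":0.0,"ty":0.0,"tz":-1.0,"ax":0.0,"ay":0.0,"az":0.0},
])

```text
t: 3.45
tcp_pos: [0.4887, -0.1968, 0.2075]
tool_rot: [[0.998, 0.059, -0.002], [0.059, -0.998, 0.003], [-0.002, -0.003, -1.0]]
force: [-0.4, -1.0, -1.6]
finger_gap: 0.0296
```

```bash
cat > place.py <<'E'
import sys; from go import *
# args: pitch, dx from stop (mm), dz above base (mm), [s, depth]
th,dx,dz=map(float,sys.argv[1:4]); REST=(.597,.270,17.); s,dep=.0027,.0065
c,n=np.cos(np.radians(th)),np.sin(np.radians(th))
x=-.0945+.016*n+dx/1e3+(.12+s)*c-dep*n; z=.012+dz/1e3+(.12+s)*n+dep*c
y=np.radians(REST[2]); g=(REST[0]+x*np.cos(y),REST[1]+x*np.sin(y),z); print("goal",np.array(g)); delta(g,REST[2],th)
E
python3 place.py 44 10 100
```

```text
goal [0.607 0.273 0.202]
t 3.45 tcp [ 0.489 -0.197  0.208] F [-0.352 -1.046 -1.559] gap 0.029598551291601126 j [-29.515  15.52   96.475   0.092  68.199  57.069]
tool units: shift [ 2.915 -9.241  0.135] turn [ 1.01   8.777 -2.603]
[[ 0.998  0.059 -0.002]
 [ 0.059 -0.998  0.003]
 [-0.002 -0.003 -1.   ]]
```

Emit:
drive_tool([
  {"tx":0.0,"ty":-0.7,"tz":-0.5,"ax":0.0,"ay":0.9,"az":0.0},
  {"tx":0.0,"ty":-0.9,"tz":-0.5,"ax":0.0,"ay":0.9,"az":0.0},
  {"tx":0.0,"ty":-0.9,"tz":-0.5,"ax":0.0,"ay":0.9,"az":0.0},
  {"tx":0.0,"ty":-0.9,"tz":0.0,"ax":0.0,"ay":0.9,"az":0.0},
  {"tx":0.0,"ty":-0.9,"tz":0.0,"ax":0.0,"ay":0.9,"az":0.0},
])

```text
t: 4.08
tcp_pos: [0.474, 0.0185, 0.2905]
tool_rot: [[0.914, 0.054, 0.402], [0.05, -0.999, 0.02], [0.403, 0.002, -0.915]]
force: [0.8, 0.1, -1.9]
finger_gap: 0.0297
```

```bash
python3 place.py 44 10 150
```

```text
goal [0.607 0.273 0.252]
t 4.075 tcp [0.474 0.019 0.29 ] F [ 0.752  0.081 -1.927] gap 0.029716548746695163 j [-10.464  -6.423 113.441   6.958  50.024  73.043]
tool units: shift [ 2.372 -4.941  1.877] turn [ 1.575  4.035 -2.313]
[[ 0.914  0.054  0.402]
 [ 0.05  -0.999  0.02 ]
 [ 0.403  0.002 -0.915]]
```

Emit:
drive_tool([
  {"tx":0.4,"ty":-0.9,"tz":0.2,"ax":0.35,"ay":0.8,"az":-0.5},
  {"tx":0.4,"ty":-0.9,"tz":0.2,"ax":0.35,"ay":0.8,"az":-0.5},
  {"tx":0.4,"ty":-0.9,"tz":0.2,"ax":0.35,"ay":0.8,"az":-0.5},
  {"tx":0.4,"ty":-0.8,"tz":0.2,"ax":0.3,"ay":0.8,"az":-0.4},
  {"tx":0.4,"ty":-0.7,"tz":0.2,"ax":0.2,"ay":0.8,"az":-0.4},
])

```text
t: 4.7
tcp_pos: [0.547, 0.2509, 0.303]
tool_rot: [[0.682, 0.298, 0.668], [0.212, -0.954, 0.21], [0.7, -0.002, -0.714]]
force: [0.0, -0.7, -1.6]
finger_gap: 0.0298
```

```bash
python3 place.py 44 10 80
```

```text
goal [0.607 0.273 0.182]
t 4.7 tcp [0.547 0.251 0.303] F [ 0.    -0.658 -1.575] gap 0.02975450641461423 j [ 18.556   0.087 117.86   -2.524  17.624  93.345]
tool units: shift [-0.786 -0.06   2.623] turn [-0.065 -0.09   0.034]
[[ 0.682  0.298  0.668]
 [ 0.212 -0.954  0.21 ]
 [ 0.7   -0.002 -0.714]]
```

Emit:
drive_tool([
  {"tx":-0.2,"ty":0.0,"tz":0.8,"ax":0.0,"ay":-0.1,"az":0.0},
  {"tx":-0.3,"ty":0.0,"tz":0.9,"ax":0.0,"ay":0.0,"az":0.0},
  {"tx":-0.3,"ty":0.0,"tz":0.8,"ax":0.0,"ay":0.0,"az":0.0},
])

```text
t: 5.08
tcp_pos: [0.6042, 0.2775, 0.2147]
tool_rot: [[0.723, 0.298, 0.623], [0.229, -0.955, 0.191], [0.652, 0.005, -0.759]]
force: [1.1, -0.8, -0.8]
finger_gap: 0.0293
```

```bash
python3 place.py 44 10 30;  python3 - <<'E'
from bench import imaging
import cv2
ims=[]
for n,(u,v,w,h) in(("top",(70,110,160,150)),("side",(140,200,160,150))):
    d=imaging.get_image(n)["pixels"]; cv2.imwrite(f"pics/{n}2full.png",d); ims.append(cv2.resize(d[v:v+h,u:u+w],None,fx=2.5,fy=2.5,interpolation=cv2.INTER_CUBIC))
cv2.imwrite("pics/g2.png",cv2.hconcat(ims))
E
```

```text
goal [0.607 0.273 0.132]
t 5.075 tcp [0.604 0.277 0.215] F [ 1.15  -0.801 -0.822] gap 0.029330605702374585 j [ 19.746  13.563 114.699  -9.19   11.252 100.649]
tool units: shift [-1.06   0.092  1.272] turn [-0.003  0.668  0.09 ]
[[ 0.723  0.298  0.623]
 [ 0.229 -0.955  0.191]
 [ 0.652  0.005 -0.759]]
```

View pics/g2.png

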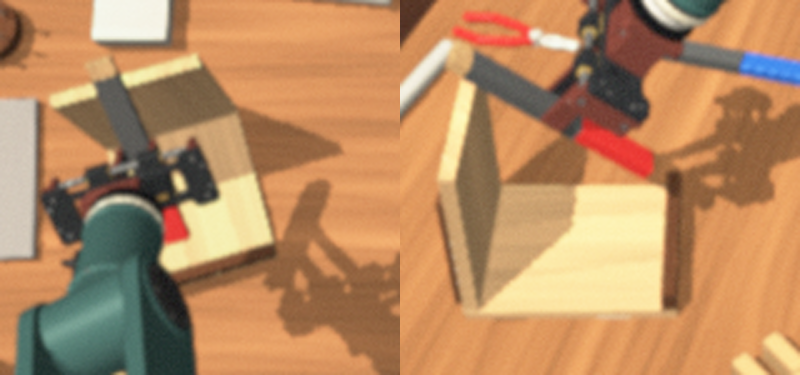

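The picture shows the stick over the rest at about 40° and well centred, but joint 5 is at its 11° limit, so 44° can't be reached with this grasp. I'll lay the stick down on free bench and regrasp with the tool tilted about 25° relative to it.

Emit:
drive_tool([
  {"tx":0.1,"ty":0.0,"tz":-0.9,"ax":0.0,"ay":0.0,"az":0.0},
  {"tx":0.1,"ty":0.0,"tz":-0.9,"ax":0.0,"ay":0.0,"az":0.0},
  {"tx":0.0,"ty":0.8,"tz":-0.3,"ax":0.0,"ay":-0.9,"az":0.0},
  {"tx":0.0,"ty":0.9,"tz":0.0,"ax":0.0,"ay":-0.9,"az":0.0},
  {"tx":0.0,"ty":0.9,"tz":0.0,"ax":0.0,"ay":-0.9,"az":0.0},
])

```text
t: 5.8
tcp_pos: [0.5771, 0.1357, 0.3025]
tool_rot: [[0.85, 0.309, 0.426], [0.278, -0.951, 0.135], [0.447, 0.004, -0.895]]
force: [0.3, 0.1, -0.8]
finger_gap: 0.0296
```

```bash
python3 go.py .48 .04 .1 10 0
```

```text
t 5.8 tcp [0.577 0.136 0.302] F [ 0.347  0.077 -0.79 ] gap 0.029638520929872087 j [  2.126   3.278 103.555   9.213  47.827  69.399]
tool units: shift [-3.993  1.202  2.538] turn [-0.324 -5.302  1.585]
[[ 0.85   0.309  0.426]
 [ 0.278 -0.951  0.135]
 [ 0.447  0.004 -0.895]]
```

Emit:
drive_tool([
  {"tx":-0.7,"ty":0.4,"tz":0.0,"ax":0.0,"ay":-1.0,"az":0.3},
  {"tx":-0.7,"ty":0.4,"tz":0.0,"ax":0.0,"ay":-1.0,"az":0.3},
  {"tx":-0.5,"ty":0.4,"tz":0.2,"ax":0.0,"ay":-1.0,"az":0.3},
  {"tx":-0.4,"ty":0.2,"tz":0.6,"ax":0.0,"ay":-1.0,"az":0.3},
  {"tx":-0.2,"ty":0.2,"tz":0.8,"ax":0.0,"ay":-1.0,"az":0.2},
])

```text
t: 6.42
tcp_pos: [0.4971, 0.0259, 0.1886]
tool_rot: [[0.981, 0.19, 0.024], [0.189, -0.981, 0.03], [0.03, -0.025, -0.999]]
force: [0.3, 0.3, -0.9]
finger_gap: 0.0295
```

```bash
python3 go.py .48 .04 .0075 10 0
```

```text
t 6.425 tcp [0.497 0.026 0.189] F [ 0.333  0.31  -0.914] gap 0.0295301276410639 j [ -6.413  13.506 102.517   2.092  62.797  71.711]
tool units: shift [-0.389 -0.252  3.619] turn [-0.287 -0.337  0.188]
[[ 0.981  0.19   0.024]
 [ 0.189 -0.981  0.03 ]
 [ 0.03  -0.025 -0.999]]
```

Emit:
drive_tool([
  {"tx":-0.2,"ty":-0.1,"tz":0.8,"ax":-0.3,"ay":-0.35,"az":0.2},
  {"tx":-0.2,"ty":-0.1,"tz":1.0,"ax":0.0,"ay":0.0,"az":0.0},
  {"tx":0.0,"ty":0.0,"tz":0.8,"ax":0.0,"ay":0.0,"az":0.0},
  {"tx":0.0,"ty":0.0,"tz":0.3,"ax":0.0,"ay":0.0,"az":0.0},
  {"tx":0.0,"ty":0.0,"tz":0.0,"ax":0.0,"ay":0.0,"az":0.0},
])

```text
t: 7.05
tcp_pos: [0.4747, 0.0334, 0.041]
tool_rot: [[0.985, 0.172, 0.002], [0.172, -0.985, 0.0], [0.002, 0.0, -1.0]]
force: [-0.1, 0.1, -0.3]
finger_gap: 0.0297
```

```bash
python3 go.py .48 .04 .0075 10 0
```

```text
t 7.05 tcp [0.475 0.033 0.041] F [-0.055  0.142 -0.305] gap 0.0297388589075827 j [ -4.319  25.363 112.384   0.025  42.168  75.75 ]
tool units: shift [ 0.126 -0.113  0.67 ] turn [ 0.001 -0.017 -0.017]
[[ 0.985  0.172  0.002]
 [ 0.172 -0.985  0.   ]
 [ 0.002  0.    -1.   ]]
```

Emit:
drive_tool([
  {"tx":0.0,"ty":0.0,"tz":0.3,"ax":0.0,"ay":0.0,"az":0.0},
  {"tx":0.0,"ty":0.0,"tz":0.25,"ax":0.0,"ay":0.0,"az":0.0},
  {"tx":0.0,"ty":0.0,"tz":0.15,"ax":0.0,"ay":0.0,"az":0.0},
  {"tx":0.0,"ty":0.0,"tz":0.06,"ax":0.0,"ay":0.0,"az":0.0},
  {"tx":0.0,"ty":0.0,"tz":0.02,"ax":0.0,"ay":0.0,"az":0.0},
])

```text
t: 7.68
tcp_pos: [0.4775, 0.0333, 0.0064]
tool_rot: [[0.985, 0.173, 0.009], [0.173, -0.985, 0.0], [0.009, 0.001, -1.0]]
force: [-3.5, -0.2, 16.8]
finger_gap: 0.0299
```

Emit:
drive_tool([
  {"tx":0.0,"ty":0.0,"tz":-0.03,"ax":0.0,"ay":0.0,"az":0.0},
  {"tx":0.0,"ty":0.0,"tz":0.0,"ax":0.0,"ay":0.0,"az":0.0},
  {"tx":0.0,"ty":0.0,"tz":-0.25,"ax":0.0,"ay":0.0,"az":0.0},
  {"tx":0.0,"ty":0.0,"tz":-0.2,"ax":0.0,"ay":-0.9,"az":0.0},
  {"tx":0.0,"ty":0.0,"tz":0.0,"ax":0.0,"ay":-0.9,"az":0.0},
], grip=0.36)

```text
t: 8.3
tcp_pos: [0.4764, 0.0331, 0.0339]
tool_rot: [[0.974, 0.172, -0.148], [0.17, -0.985, -0.027], [-0.15, 0.002, -0.989]]
force: [1.0, -0.3, -0.4]
finger_gap: 0.0597
```

Emit:
drive_tool([
  {"tx":0.0,"ty":0.0,"tz":0.0,"ax":0.0,"ay":-0.9,"az":0.0},
  {"tx":0.0,"ty":0.0,"tz":0.0,"ax":0.0,"ay":-0.9,"az":0.0},
  {"tx":0.0,"ty":0.0,"tz":0.0,"ax":0.0,"ay":-0.9,"az":0.0},
  {"tx":0.0,"ty":0.0,"tz":0.0,"ax":0.0,"ay":-0.3,"az":0.0},
])

```text
t: 8.8
tcp_pos: [0.479, 0.0332, 0.0374]
tool_rot: [[0.901, 0.172, -0.398], [0.156, -0.985, -0.072], [-0.404, 0.003, -0.915]]
force: [0.2, 0.2, 0.1]
finger_gap: 0.0599
```

```bash
python3 go.py .4775 .0333 .007 10 -25;  python3 - <<'E'
from bench import imaging
import cv2
ims=[]
for n,(u,v,w,h) in(("top",(120,150,160,150)),("side",(190,180,160,150))):
    d=imaging.get_image(n)["pixels"]; ims.append(cv2.resize(d[v:v+h,u:u+w],None,fx=2.5,fy=2.5,interpolation=cv2.INTER_CUBIC))
cv2.imwrite("pics/g3.png",cv2.hconcat(ims))
E
```

```text
t 8.8 tcp [0.479 0.033 0.037] F [0.18  0.19  0.135] gap 0.05991882214076659 j [-0.747 37.416 92.816 -4.634 73.281 81.653]
tool units: shift [ 0.22  -0.01   0.567] turn [ 0.023 -0.229 -0.033]
[[ 0.901  0.172 -0.398]
 [ 0.156 -0.985 -0.072]
 [-0.404  0.003 -0.915]]
```

View pics/g3.png

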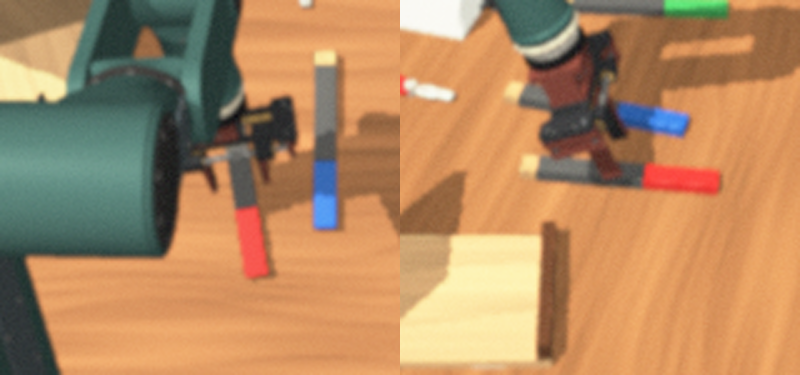

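Left panel: the stick lies flat with its handle end at about (222.8, 260.4) full-frame. The fingers straddle it mid-length, tilted, and blue is clear. Descending to grip.

Emit:
drive_tool([
  {"tx":0.1,"ty":0.0,"tz":0.3,"ax":0.0,"ay":-0.2,"az":0.0},
  {"tx":0.1,"ty":0.0,"tz":0.2,"ax":0.0,"ay":0.0,"az":0.0},
  {"tx":0.03,"ty":0.0,"tz":0.1,"ax":0.0,"ay":0.0,"az":0.0},
  {"tx":0.0,"ty":0.0,"tz":0.0,"ax":0.0,"ay":0.0,"az":0.0},
])

```text
t: 9.4
tcp_pos: [0.4755, 0.0326, 0.0041]
tool_rot: [[0.895, 0.171, -0.413], [0.154, -0.985, -0.074], [-0.419, 0.003, -0.908]]
force: [1.5, 0.9, 9.4]
finger_gap: 0.0599
```

```bash
python3 go.py .4775 .0333 .007 10 -25; python3 -c "
from h import *
print(ray(TOP,(222.8,260.4),.016),.4748-.12*.985,.033-.12*.173)"
```

```text
t 9.4 tcp [0.475 0.033 0.004] F [1.516 0.86  9.43 ] gap 0.05992919214099231 j [-0.727 40.472 93.315 -4.827 70.674 82.034]
tool units: shift [ 0.015 -0.007 -0.07 ] turn [ 0.016 -0.041 -0.039]
[[ 0.895  0.171 -0.413]
 [ 0.154 -0.985 -0.074]
 [-0.419  0.003 -0.908]]
[0.35763533 0.00889998 0.016     ] 0.35660000000000003 0.012240000000000004
```

Emit:
drive_tool([
  {"tx":0.0,"ty":0.0,"tz":-0.04,"ax":0.0,"ay":0.0,"az":0.0},
  {"tx":0.0,"ty":0.0,"tz":0.0,"ax":0.0,"ay":0.0,"az":0.0},
  {"tx":0.0,"ty":0.0,"tz":0.0,"ax":0.0,"ay":0.0,"az":0.0},
  {"tx":0.0,"ty":0.0,"tz":0.0,"ax":0.0,"ay":0.0,"az":0.0},
], grip=-1, newtons=35)

```text
t: 9.9
tcp_pos: [0.4754, 0.0326, 0.0057]
tool_rot: [[0.894, 0.171, -0.413], [0.154, -0.985, -0.074], [-0.42, 0.002, -0.908]]
force: [-0.1, -0.0, 0.7]
finger_gap: 0.0297
```

Emit:
drive_tool([
  {"tx":0.15,"ty":0.0,"tz":-0.4,"ax":0.0,"ay":0.0,"az":0.0},
  {"tx":0.3,"ty":0.0,"tz":-0.7,"ax":0.0,"ay":0.0,"az":0.0},
  {"tx":-0.4,"ty":0.0,"tz":-0.9,"ax":0.0,"ay":0.8,"az":0.0},
  {"tx":-0.3,"ty":0.0,"tz":-0.9,"ax":0.0,"ay":0.9,"az":0.0},
  {"tx":-0.2,"ty":0.0,"tz":-0.9,"ax":0.0,"ay":0.9,"az":0.0},
])

```text
t: 10.52
tcp_pos: [0.5232, 0.0418, 0.1872]
tool_rot: [[0.963, 0.171, -0.208], [0.168, -0.985, -0.036], [-0.211, 0.0, -0.978]]
force: [0.1, -0.1, -0.2]
finger_gap: 0.0299
```

```bash
cat > place.py <<'E'
import sys; from go import *
# args: stick pitch, dx from stop (mm), dz above base (mm); tool is PHI shallower than the stick
th,dx,dz=map(float,sys.argv[1:4]); REST=(.597,.270,17.); s,dep,PHI=.002,.0055,24.8
c,n=np.cos(np.radians(th)),np.sin(np.radians(th))
x=-.0945+.016*n+dx/1e3+(.12+s)*c-dep*n; z=.012+dz/1e3+(.12+s)*n+dep*c
y=np.radians(REST[2]); g=(REST[0]+x*np.cos(y),REST[1]+x*np.sin(y),z); print("goal",np.array(g)); delta(g,REST[2],th-PHI)
E
python3 place.py 44 10 180
```

```text
goal [0.607 0.273 0.281]
t 10.525 tcp [0.523 0.042 0.187] F [ 0.076 -0.127 -0.155] gap 0.029935811916825688 j [-1.264 23.327 88.871 -2.374 79.761 79.536]
tool units: shift [ 1.996 -4.269 -2.344] turn [ 0.089  6.267 -1.442]
[[ 0.963  0.171 -0.208]
 [ 0.168 -0.985 -0.036]
 [-0.211  0.    -0.978]]
```

Emit:
drive_tool([
  {"tx":-0.3,"ty":0.0,"tz":-0.9,"ax":0.0,"ay":1.0,"az":-0.2},
  {"tx":-0.1,"ty":-0.4,"tz":-0.9,"ax":0.0,"ay":1.0,"az":-0.2},
  {"tx":0.0,"ty":-0.9,"tz":-0.5,"ax":0.0,"ay":1.0,"az":-0.2},
  {"tx":0.3,"ty":-0.9,"tz":0.0,"ax":0.0,"ay":1.0,"az":-0.2},
  {"tx":0.3,"ty":-0.9,"tz":0.0,"ax":0.0,"ay":1.0,"az":-0.2},
])

```text
t: 11.15
tcp_pos: [0.5158, 0.2001, 0.3168]
tool_rot: [[0.938, 0.252, 0.237], [0.245, -0.968, 0.059], [0.244, 0.002, -0.97]]
force: [-0.3, -1.0, -1.8]
finger_gap: 0.0299
```

```bash
python3 place.py 44 10 150
```

```text
goal [0.607 0.273 0.251]
t 11.15 tcp [0.516 0.2   0.317] F [-0.303 -1.043 -1.758] gap 0.02989086881126579 j [14.042  4.677 95.77   0.012 65.432 89.399]
tool units: shift [ 1.749 -0.955  1.8  ] turn [ 0.162  1.016 -0.448]
[[ 0.938  0.252  0.237]
 [ 0.245 -0.968  0.059]
 [ 0.244  0.002 -0.97 ]]
```

Emit:
drive_tool([
  {"tx":0.6,"ty":-0.35,"tz":0.2,"ax":0.1,"ay":0.5,"az":-0.25},
  {"tx":0.6,"ty":-0.35,"tz":0.4,"ax":0.05,"ay":0.4,"az":-0.2},
  {"tx":0.5,"ty":-0.25,"tz":0.5,"ax":0.0,"ay":0.1,"az":0.0},
  {"tx":0.0,"ty":0.0,"tz":0.5,"ax":0.0,"ay":0.0,"az":0.0},
  {"tx":0.0,"ty":0.0,"tz":0.2,"ax":0.0,"ay":0.0,"az":0.0},
])

```text
t: 11.78
tcp_pos: [0.605, 0.2817, 0.2532]
tool_rot: [[0.901, 0.299, 0.314], [0.283, -0.954, 0.098], [0.329, 0.0, -0.944]]
force: [-1.2, 0.1, -0.8]
finger_gap: 0.0297
```

```bash
python3 place.py 44 8 40;  python3 - <<'E'
from bench import imaging
import cv2
ims=[]
for n,(u,v,w,h) in(("top",(70,110,160,150)),("side",(140,200,160,150))):
    d=imaging.get_image(n)["pixels"]; ims.append(cv2.resize(d[v:v+h,u:u+w],None,fx=2.5,fy=2.5,interpolation=cv2.INTER_CUBIC))
cv2.imwrite("pics/g4.png",cv2.hconcat(ims))
E
```

```text
goal [0.605 0.273 0.141]
t 11.775 tcp [0.605 0.282 0.253] F [-1.153  0.138 -0.758] gap 0.029686366619050365 j [19.43  15.391 92.86  -0.859 52.552 92.42 ]
tool units: shift [-0.789  0.175  2.108] turn [-0.023 -0.002  0.079]
[[ 0.901  0.299  0.314]
 [ 0.283 -0.954  0.098]
 [ 0.329  0.    -0.944]]
```

View pics/g4.png

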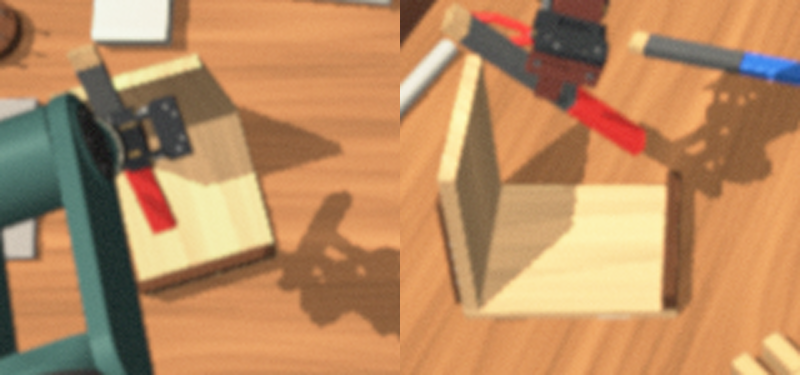

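```bash
cat > chk.py <<'E'
from go import *
o=readout.get_obs(); R=np.array(o["tool_rot"])@Ro.from_euler("y",24.8,degrees=True).as_matrix(); t=np.array(o["tcp_pos"])
print("stick pitch",np.degrees(np.arcsin(R[2,0])),"yaw",np.degrees(np.arctan2(R[1,0],R[0,0])))
u,n=R[:,0],-R[:,2]; base=t-.0055*n
f,p=base-.122*u,base+.118*u
a=np.radians(17.); 
for q,nm in((f,"foot"),(p,"tip")):
    l=q-np.array([.597,.27,0]); print(nm,"rest frame mm",1e3*np.array([l[0]*np.cos(a)+l[1]*np.sin(a),-l[0]*np.sin(a)+l[1]*np.cos(a),l[2]]),"topface px top",proj(TOP,q+.016*n),"side",proj(SIDE,q+.016*n))
E
python3 chk.py; python3 -c "print([(70+164/2.5,110+232/2.5),(70+80/2.5,110+46/2.5),(140+637/2.5,200+138/2.5),(140+460/2.5,200+12/2.5)])"
```

```text
stick pitch 44.05568045152577 yaw 17.403727103194736
foot rest frame mm [-72.598   7.93  165.125] topface px top [135.761 203.618] side [237.933 255.197]
tip rest frame mm [ 99.878   9.146 332.01 ] topface px top [101.66 131.43] side [160.774 204.146]
[(135.6, 202.8), (102.0, 128.4), (394.8, 255.2), (324.0, 204.8)]
```

Emit:
drive_tool([
  {"tx":-0.2,"ty":0.1,"tz":0.5,"ax":0.0,"ay":0.0,"az":0.1},
  {"tx":-0.2,"ty":0.1,"tz":0.6,"ax":0.0,"ay":0.0,"az":0.0},
  {"tx":-0.2,"ty":0.0,"tz":0.6,"ax":0.0,"ay":0.0,"az":0.0},
  {"tx":-0.2,"ty":0.0,"tz":0.5,"ax":0.0,"ay":0.0,"az":0.0},
  {"tx":-0.1,"ty":0.0,"tz":0.2,"ax":0.0,"ay":0.0,"az":0.0},
])

```text
t: 12.5
tcp_pos: [0.6094, 0.2709, 0.1311]
tool_rot: [[0.9, 0.289, 0.326], [0.271, -0.957, 0.101], [0.341, -0.003, -0.94]]
force: [-1.2, 0.4, 3.7]
finger_gap: 0.0296
```

```bash
python3 place.py 44 8 10; python3 chk.py
```

```text
goal [0.605 0.273 0.111]
t 12.5 tcp [0.609 0.271 0.131] F [-1.187  0.447  3.676] gap 0.029586089470696738 j [ 18.23   23.174 101.471  -0.574  35.392  91.866]
tool units: shift [-0.207 -0.053  0.358] turn [-0.018 -0.153 -0.048]
[[ 0.9    0.289  0.326]
 [ 0.271 -0.957  0.101]
 [ 0.341 -0.003 -0.94 ]]
stick pitch 44.76514183753893 yaw 16.6382369031422
foot rest frame mm [-70.572  -2.192  41.242] topface px top [149.616 209.433] side [239.277 285.818]
tip rest frame mm [ 99.825  -3.268 210.251] topface px top [120.62  144.438] side [168.109 239.343]
```

Emit:
drive_tool([
  {"tx":-0.25,"ty":-0.04,"tz":-0.1,"ax":0.0,"ay":0.0,"az":0.0},
  {"tx":-0.05,"ty":0.0,"tz":0.0,"ax":0.0,"ay":0.0,"az":0.0},
  {"tx":-0.1,"ty":0.0,"tz":0.2,"ax":0.0,"ay":0.0,"az":0.0},
  {"tx":-0.1,"ty":0.0,"tz":0.15,"ax":0.0,"ay":0.0,"az":0.0},
])

```text
t: 13.0
tcp_pos: [0.5919, 0.268, 0.1146]
tool_rot: [[0.897, 0.289, 0.333], [0.27, -0.957, 0.104], [0.349, -0.003, -0.937]]
force: [4.2, 1.8, 7.2]
finger_gap: 0.0296
```

```bash
python3 place.py 44 3 3; python3 chk.py;  python3 - <<'E'
from bench import imaging
import cv2
ims=[]
for n,(u,v,w,h) in(("top",(70,110,160,150)),("side",(140,200,160,150))):
    d=imaging.get_image(n)["pixels"]; ims.append(cv2.resize(d[v:v+h,u:u+w],None,fx=2.5,fy=2.5,interpolation=cv2.INTER_CUBIC))
cv2.imwrite("pics/g5.png",cv2.hconcat(ims))
E
```

```text
goal [0.6   0.271 0.104]
t 13.0 tcp [0.592 0.268 0.115] F [4.179 1.835 7.213] gap 0.029581685967404837 j [ 18.527  23.27  104.836  -0.834  31.482  92.392]
tool units: shift [ 0.093 -0.009  0.268] turn [-0.02  -0.244 -0.05 ]
[[ 0.897  0.289  0.333]
 [ 0.27  -0.957  0.104]
 [ 0.349 -0.003 -0.937]]
stick pitch 45.21815566520649 yaw 16.620655788379704
foot rest frame mm [-87.487   0.11   24.165] topface px top [151.589 215.481] side [245.768 290.757]
tip rest frame mm [ 81.567  -1.009 194.516] topface px top [123.064 152.024] side [176.101 244.599]
```

View pics/g5.png

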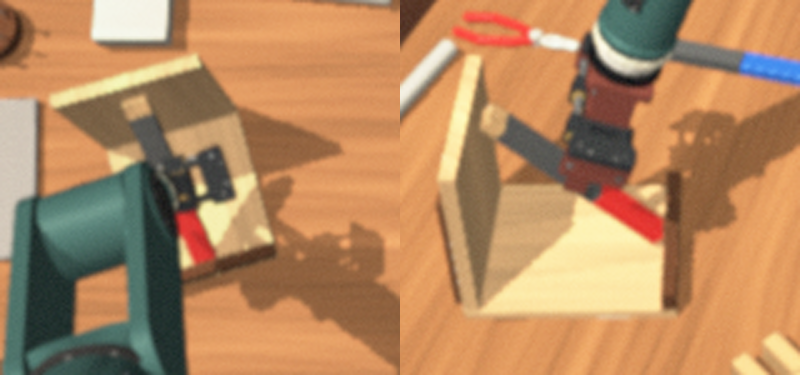

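The foot corner is just touching the stop (4 N in x, 7 N in z, foot about 12 mm above the base), and the stick is centred to about 5 mm. I'll ease forward, lower, then press gently back.

Emit:
drive_tool([
  {"tx":0.15,"ty":0.05,"tz":0.0,"ax":0.0,"ay":-0.15,"az":0.0},
  {"tx":0.0,"ty":0.0,"tz":0.1,"ax":0.0,"ay":0.0,"az":0.0},
  {"tx":-0.05,"ty":0.0,"tz":0.15,"ax":0.0,"ay":0.0,"az":0.0},
])

```text
t: 13.48
tcp_pos: [0.6017, 0.268, 0.1036]
tool_rot: [[0.903, 0.289, 0.319], [0.271, -0.957, 0.099], [0.334, -0.003, -0.943]]
force: [0.6, -0.7, -0.7]
finger_gap: 0.0301
```

```bash
python3 place.py 44 0 0; python3 chk.py
```

```text
goal [0.598 0.27  0.101]
t 13.475 tcp [0.602 0.268 0.104] F [ 0.604 -0.656 -0.692] gap 0.030052699922212486 j [ 18.177  24.976 103.447  -0.56   32.084  91.844]
tool units: shift [-0.083 -0.065  0.033] turn [-0.019 -0.059 -0.052]
[[ 0.903  0.289  0.319]
 [ 0.271 -0.957  0.099]
 [ 0.334 -0.003 -0.943]]
stick pitch 44.29523480461637 yaw 16.615277545019087
foot rest frame mm [-79.585  -2.706  14.47 ] topface px top [152.536 213.385] side [242.945 292.368]
tip rest frame mm [ 92.192  -3.859 182.076] topface px top [124.4   149.638] side [172.513 247.411]
```

Free again, about 2.5 mm above the base and 4 mm from the stop. Lower to contact, then back against the stop.

Emit:
drive_tool([
  {"tx":-0.05,"ty":0.0,"tz":0.06,"ax":0.0,"ay":0.0,"az":0.0},
  {"tx":-0.06,"ty":0.0,"tz":0.04,"ax":0.0,"ay":0.0,"az":0.0},
  {"tx":-0.06,"ty":0.0,"tz":0.03,"ax":0.0,"ay":0.0,"az":0.0},
])

```text
t: 13.85
tcp_pos: [0.6014, 0.2679, 0.0988]
tool_rot: [[0.899, 0.289, 0.33], [0.27, -0.957, 0.103], [0.346, -0.003, -0.938]]
force: [-3.2, -1.6, 15.3]
finger_gap: 0.0297
```

```bash
python3 chk.py
```

```text
stick pitch 45.02048495392208 yaw 16.6311713130838
foot rest frame mm [-78.72   -2.706   8.565] topface px top [152.941 213.488] side [242.758 293.869]
tip rest frame mm [ 90.921  -3.798 178.331] topface px top [124.896 150.47 ] side [173.253 248.548]
```

Emit:
drive_tool([
  {"tx":-0.08,"ty":0.0,"tz":-0.07,"ax":0.0,"ay":0.0,"az":0.0},
  {"tx":-0.1,"ty":0.0,"tz":-0.03,"ax":0.0,"ay":0.0,"az":0.0},
  {"tx":-0.08,"ty":0.0,"tz":0.0,"ax":0.0,"ay":0.0,"az":0.0},
])

```text
t: 14.22
tcp_pos: [0.5925, 0.2653, 0.1022]
tool_rot: [[0.895, 0.289, 0.34], [0.269, -0.957, 0.106], [0.357, -0.003, -0.934]]
force: [8.3, 2.2, 3.5]
finger_gap: 0.03
```

```bash
python3 chk.py
```

```text
stick pitch 45.68987301886541 yaw 16.62890231648835
foot rest frame mm [-86.902  -2.601  11.059] topface px top [153.368 215.761] side [245.774 293.295]
tip rest frame mm [ 80.745  -3.686 182.795] topface px top [125.251 153.23 ] side [177.145 247.308]
```

Emit:
drive_tool([
  {"tx":0.0,"ty":0.0,"tz":0.0,"ax":0.0,"ay":0.0,"az":0.0},
  {"tx":0.0,"ty":0.0,"tz":0.0,"ax":0.0,"ay":0.0,"az":0.0},
  {"tx":0.0,"ty":0.0,"tz":0.0,"ax":0.0,"ay":0.0,"az":0.0},
], grip=0.3)

```text
t: 14.6
tcp_pos: [0.5895, 0.2644, 0.1002]
tool_rot: [[0.897, 0.289, 0.335], [0.27, -0.957, 0.104], [0.351, -0.003, -0.936]]
force: [0.0, 0.6, 0.3]
finger_gap: 0.0554
```

Emit:
drive_tool([
  {"tx":0.0,"ty":0.0,"tz":-0.3,"ax":0.0,"ay":0.0,"az":0.0},
  {"tx":0.0,"ty":0.0,"tz":-0.5,"ax":0.0,"ay":0.0,"az":0.0},
  {"tx":-0.3,"ty":0.0,"tz":-0.8,"ax":0.0,"ay":0.0,"az":0.0},
  {"tx":-0.3,"ty":0.0,"tz":-0.9,"ax":0.0,"ay":0.0,"az":0.0},
  {"tx":-0.3,"ty":0.0,"tz":-0.9,"ax":0.0,"ay":0.0,"az":0.0},
])

```text
t: 15.22
tcp_pos: [0.4875, 0.2329, 0.2464]
tool_rot: [[0.899, 0.289, 0.329], [0.27, -0.957, 0.102], [0.344, -0.003, -0.939]]
force: [0.9, 0.2, 0.8]
finger_gap: 0.0576
```

Emit:
drive_tool([
  {"tx":0.0,"ty":0.8,"tz":-0.5,"ax":0.0,"ay":0.0,"az":0.0},
  {"tx":0.0,"ty":0.9,"tz":0.0,"ax":0.0,"ay":0.0,"az":0.0},
  {"tx":0.0,"ty":0.9,"tz":0.0,"ax":0.0,"ay":0.0,"az":0.0},
  {"tx":0.0,"ty":0.9,"tz":0.0,"ax":0.0,"ay":0.0,"az":0.0},
  {"tx":0.0,"ty":0.9,"tz":0.0,"ax":0.0,"ay":0.0,"az":0.0},
])

```text
t: 15.85
tcp_pos: [0.5408, 0.018, 0.2793]
tool_rot: [[0.892, 0.298, 0.339], [0.278, -0.955, 0.107], [0.355, -0.001, -0.935]]
force: [-0.3, -0.1, 0.3]
finger_gap: 0.0573
```

```bash
python3 - <<'E'
from bench import imaging
import cv2
ims=[]
for n,(u,v,w,h) in(("top",(70,110,160,150)),("side",(140,200,160,150))):
    d=imaging.get_image(n)["pixels"]; ims.append(cv2.resize(d[v:v+h,u:u+w],None,fx=2.5,fy=2.5,interpolation=cv2.INTER_CUBIC)); cv2.imwrite(f"pics/{n}end.png",d)
cv2.imwrite("pics/g6.png",cv2.hconcat(ims))
E
```

```text
(no output)
```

View pics/g6.png

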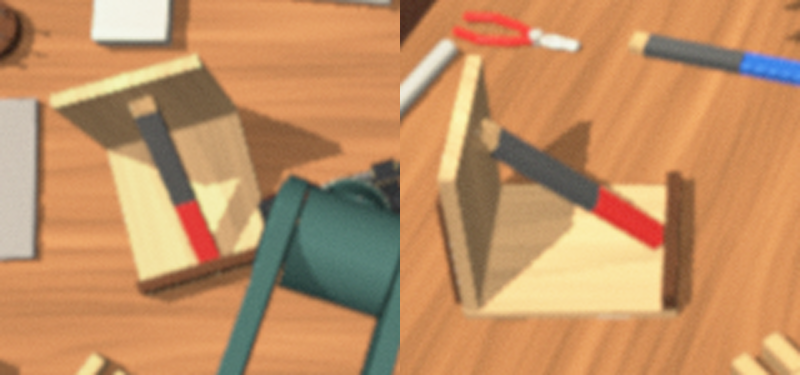

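The stick leans in the rest: foot at about (207,259) in the crop against the stop, tip at about (141,100) on the backboard. I'll compare with the ideal pose.

```bash
python3 - <<'E'
from h import *
a=np.radians(17)
for nm,x,z in(("foot",-.0945,.024),("tip",.0839,.1845)):
    for y in(-.01,0,.01):
        P=(.597+x*np.cos(a)-y*np.sin(a),.27+x*np.sin(a)+y*np.cos(a),z); print(nm,y,(proj(TOP,P)-(70,110))*2.5,(proj(SIDE,P)-(140,200))*2.5+(400,0))
E
```

```text
foot -0.01 [212.82869115 259.79624751] [661.10295121 227.05923741]
foot 0 [205.4222352 261.9842825] [660.7629582  233.96707061]
foot 0.01 [198.0095569  264.17415572] [660.4192273  240.95084882]
tip -0.01 [142.72704764  97.7272255 ] [480.35887824 120.86616875]
tip 0 [134.60962038 100.041517  ] [478.92802408 127.68290599]
tip 0.01 [126.4847481  102.35793109] [477.48021494 134.58041847]
```

```bash
python3 -c "
from bench import ctrl,readout
o=readout.get_obs(); print(o['t'],o['force'],ctrl.finish_job())"
```

```text
the job is handed in; nothing more can be done
15.95 [-0.23416238  0.044342    0.81648848] None
```

The red stick is in the rest, standing by itself, and I handed the job in at about 16 s of the 38 s allowed. Its red handle end stands on the base against the inside of the stop, and its tip leans on the backboard.

- **Regrasp:** with my first grasp, joint 5 reached its limit before the stick could be tilted steeply enough. I laid the stick on free bench, gripped it again with the tool tilted about 25°, and then placed it.
- **Contact:** the stick brushed the rest lightly while I positioned it. The highest wrist force I read was about 17 N, when I laid the stick on the bench.
- **Last check:** the cameras disagree by several mm on how well it is centred. The top view puts the foot about 2 mm and the tip about 8 mm to one side of the middle. The side view puts both 5–7 mm to the other side. That is roughly the spread I already had when locating the rest. I take it as near the middle and straight to about 2°.
- **Other sticks:** I didn't touch the blue, green or orange sticks. I compared only blue by eye in later crops, and made no final measurement of any of them.
- **Gripper:** it was clear of the rest, and the wrist force was near zero at hand-in.

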